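# Load two sample bottles into the free cells of a flapped crate

## Task

Two of the six cells in the light-tight sample crate are empty, but the spring flaps hide which: feel for the flaps that give way and stand the two slim amber bottles in those cells, one in each, upright on the cell floor and set down rather than dropped. Once both are in, slide the crate's latch fully home. Leave everything else on the bench where it stands.

Things in the scene. Friction and masses are not known exactly. Their poses are not given: they have to be found in the camera images.
- crate: grey light-tight crate, fixed, 212 mm (its x) by 228 mm (its y), cover top 68 mm above the table. Origin at table level under the middle of the six cells; x runs from -130 (latch edge) to +82 mm, y from -114 to +114 mm. Cells in 2 rows of 3, centres at x -45 and +45 mm, y -66, 0, +66 mm; each is 50 mm (x) by 56 mm (y) inside from mouth to floor, its mouth shut by a metal flap
- cover (a point): middle of the cover, level with its top. Flaps (2.5 mm thick) lie 0.3 mm lower, hinged on the mouth edge (along crate y) farther from the crate's y axis; a weak spring (under 0.5 N at mid-flap) holds it up. Over the two empty cells it swings down up to 92 degrees, lying along that wall while a bottle stands there. Four unknown cells hold a short jar, 41 mm wide, 58 mm tall: there the flap stops after 2 mm
- latch (a joint): travel of the crate's latch: 0 = drawn back, 0.050 m = fully home under its keeper; slides towards the crate's +y with about 1.5 N of friction and stays where it is left; starts at 0 to 0.012
- latch_grip (a point): grip point of the latch's black upright tab, 26 mm (crate x) by 14 mm (crate y), top 45 mm above the cover; the point is on the tab's axis, 12 mm below its top, at crate x = -105 mm, y = -40 mm plus the latch's travel. The latch's steel plate (5 mm thick) reaches 42 mm to the tab's +y side; keeper and stop at the ends are 8 mm high
- bottle_a: one of two like slim amber sample bottles with white screw cap and paper band, 40 mm wide, 110 mm tall, 0.09 to 0.18 kg; the cap is 30 mm wide and takes the top 26 mm. Origin at the centre of the underside, z up along the bottle. Standing in a cell it reaches 47 mm above the cover
- bottle_b: the other sample bottle, same as bottle_a; the two are interchangeable
- wide_jar: bystander: squat amber jar 64 mm wide, 75 mm tall, standing among the bottles, too wide for a cell; origin at the centre of its underside
- beaker: bystander: glass beaker 70 mm wide, 90 mm tall; origin at the centre of its underside
- stopper: bystander: black rubber stopper 36 mm wide, 28 mm tall; origin at the centre of its underside
- dish: bystander: white dish 90 mm wide, 18 mm tall; origin at the centre of its underside
- spatula: bystander: spatula 180 mm long with wooden handle, lying flat along its own x, beside the crate; origin under its middle
- cell1 (a point): cell 1 of the crate (row nearer the latch, crate -y end): the point at the centre of its floor, 5 mm above the table, 63 mm below the cover's top
- cell2 (a point): cell 2 of the crate (row nearer the latch, middle): the point at the centre of its floor, 5 mm above the table, 63 mm below the cover's top
- cell3 (a point): cell 3 of the crate (row nearer the latch, crate +y end): the point at the centre of its floor, 5 mm above the table, 63 mm below the cover's top
- cell4 (a point): cell 4 of the crate (row away from the latch, crate -y end): the point at the centre of its floor, 5 mm above the table, 63 mm below the cover's top
- cell5 (a point): cell 5 of the crate (row away from the latch, middle): the point at the centre of its floor, 5 mm above the table, 63 mm below the cover's top
- cell6 (a point): cell 6 of the crate (row away from the latch, crate +y end): the point at the centre of its floor, 5 mm above the table, 63 mm below the cover's top

How it is judged:
On the way, in this order (a step that is already met when the one before it is completed fails the run):
1. one bottle stands in an empty cell, let go (((((horizontal distance between bottle_a and cell1 below 0.013 m or horizontal distance between bottle_a and cell2 below 0.013 m or horizontal distance between bottle_a and cell3 below 0.013 m or horizontal distance between bottle_a and cell4 below 0.013 m or horizontal distance between bottle_a and cell5 below 0.013 m or horizontal distance between bottle_a and cell6 below 0.013 m) and z of bottle_a in the frame of crate below 0.011 m and angle between bottle_a's own z axis and vertical below 0.15 rad) and contact force between the fingers and bottle_a below 0.2 N) or (((horizontal distance between bottle_b and cell1 below 0.013 m or horizontal distance between bottle_b and cell2 below 0.013 m or horizontal distance between bottle_b and cell3 below 0.013 m or horizontal distance between bottle_b and cell4 below 0.013 m or horizontal distance between bottle_b and cell5 below 0.013 m or horizontal distance between bottle_b and cell6 below 0.013 m) and z of bottle_b in the frame of crate below 0.011 m and angle between bottle_b's own z axis and vertical below 0.15 rad) and contact force between the fingers and bottle_b below 0.2 N))), for 0.2 s.
2. both bottles stand in empty cells, let go ((horizontal distance between bottle_a and cell1 below 0.013 m or horizontal distance between bottle_a and cell2 below 0.013 m or horizontal distance between bottle_a and cell3 below 0.013 m or horizontal distance between bottle_a and cell4 below 0.013 m or horizontal distance between bottle_a and cell5 below 0.013 m or horizontal distance between bottle_a and cell6 below 0.013 m) and z of each of bottle_a, bottle_b in the frame of crate below 0.011 m and angle between each of bottle_a, bottle_b's own z axis and vertical below 0.15 rad and contact force between the fingers and bottle_a below 0.2 N and (horizontal distance between bottle_b and cell1 below 0.013 m or horizontal distance between bottle_b and cell2 below 0.013 m or horizontal distance between bottle_b and cell3 below 0.013 m or horizontal distance between bottle_b and cell4 below 0.013 m or horizontal distance between bottle_b and cell5 below 0.013 m or horizontal distance between bottle_b and cell6 below 0.013 m) and contact force between the fingers and bottle_b below 0.2 N), for 0.2 s.
3. the latch is slid home (value of joint latch above 0.045 m), for 0.2 s.
At the end, for the whole second after the job is handed in: Both slim bottles stand at rest in two cells, each on the cell's floor (underside within 6 mm of it), within 13 mm of the cell's centre and within 0.15 rad of upright; the latch is at least 45 mm along its 50 mm travel ((horizontal distance between bottle_a and cell1 below 0.013 m or horizontal distance between bottle_a and cell2 below 0.013 m or horizontal distance between bottle_a and cell3 below 0.013 m or horizontal distance between bottle_a and cell4 below 0.013 m or horizontal distance between bottle_a and cell5 below 0.013 m or horizontal distance between bottle_a and cell6 below 0.013 m) and z of each of bottle_a, bottle_b in the frame of crate below 0.011 m and angle between each of bottle_a, bottle_b's own z axis and vertical below 0.15 rad and (horizontal distance between bottle_b and cell1 below 0.013 m or horizontal distance between bottle_b and cell2 below 0.013 m or horizontal distance between bottle_b and cell3 below 0.013 m or horizontal distance between bottle_b and cell4 below 0.013 m or horizontal distance between bottle_b and cell5 below 0.013 m or horizontal distance between bottle_b and cell6 below 0.013 m) and linear speed of each of bottle_a, bottle_b below 0.03 m/s and value of joint latch above 0.045 m); the robot touches nothing.
It fails at once if a slim bottle is dropped into a cell (falls inside it faster than 0.6 m/s) ((x of bottle_a in the frame of crate between -0.1 and 0.1 m and y of bottle_a in the frame of crate between -0.12 and 0.12 m and height (world z) of bottle_a below 0.05 m and linear speed of bottle_a above 0.6 m/s) or (x of bottle_b in the frame of crate between -0.1 and 0.1 m and y of bottle_b in the frame of crate between -0.12 and 0.12 m and height (world z) of bottle_b below 0.05 m and linear speed of bottle_b above 0.6 m/s)).
It fails at once if another thing on the bench is moved more than 30 mm or knocked over (distance of any of wide_jar, beaker, stopper, dish, spatula from where it was at the start of the episode above 0.03 m or angle between any of wide_jar, beaker, stopper, dish's own z axis and vertical above 0.4 rad).
It also fails if it takes over 72 s, if anything falls off the work surface, if the arm or the gripper's body presses on something with over 40 N, if the wrist force passes 120 N, or if a joint passes its speed limit or range.

## Robot

A 7-joint arm with a two-finger parallel gripper is mounted at the origin on the work surface. World frame = base frame: x ahead of the robot, y to its left, z up, the work surface at z = 0. Lengths are in m, angles in rad, forces in N, time in s.
With the tool pointing down it reaches from about 0.4 to 0.875 m from the base axis. Payload 19.3 kg.
Tool frame: the origin (TCP) lies midway between the tips of the shut fingers; the grasp point (between the pads) lies 19 mm behind it; z points along the fingers, y is the line along which they close (so a half turn about z gives the same grasp; the last joint's range is limited). The gripper opens to 85 mm and grips with 20 to 120 N. Pads are 22 mm wide; open, the fingers measure 114 mm over their backs; the gripper's body (76 mm by 85 mm) begins 54 mm behind the grasp point. The pads swing forward as they close: fully open they stand 13 mm farther back than shut.
Start: joints at [1.11, 0.521, -0.036, 1.599, 0.021, 1.021, -0.113], TCP at [0.238, -0.578, 0.231] pointing down, gripper open.
Joint ranges: [-2.91, 2.91], [-0.3, 2.13], [-1.5, 1.42], [0.17, 2.43], [-1.26, 4.41], [0.16, 1.93], [-2.52, 2.52]. Speed limits (rad/s): [1.89, 1.89, 2.39, 2.39, 3.01, 3.01, 3.01].

## Interface

Orientations are given as [roll, pitch, yaw] about the fixed x, y, z axes, in that order (R = Rz(yaw) Ry(pitch) Rx(roll)).
In Python, from workcell import bot gives the robot as it stands.
- The arm moves only by the tool move_arm, never from a script. Its argument "moves" is a list that holds one entry, the list of rows, each a list of 7 numbers: the opening, from 0 (shut) to 1 (fully open), then the shift along the tool's x, y, z in units of 1000 mm (1.0 is 1000 mm), then the turn, a rotation vector about the tool's x, y, z in units of 2 pi rad (1.0 is 2 pi rad). A call has 1 to 5 rows; each row is the pose to reach, as a shift and turn from the pose commanded when the call began, along the tool's axes at that moment, turning the shorter way round; what a row does not reach only later rows make up. A row lasts 1/10 s, in which the tool goes at most 50 mm and 8.59 degrees, less where a joint would pass 70% of its speed; a pose out of reach is approached as far as the arm can. A call with a number of a shift or a turn outside -1 to 1 is refused whole. A call with a gripper value outside its range is refused whole. The fingers move at their own pace and stop on an object; "force" is the grip in N (left out, the last holds). Time passes only in rows, so rows that repeat a pose let the fingers close. It gives the time, the measured TCP pose, the force, the opening and the grip force at its end, in the units of the state.
- bot.observe(): the state, without advancing time (a new reading comes with each control period).
- bot.grab_frame(name): name is "scene" or "top" or "wrist"; returns the picture (400x640x3 uint8, red, green, blue); there is no depth.
- bot.camera_params(name): a dict with "vertical_fov" (degrees; the focal length in pixels is half the picture's height over the tangent of half this angle, whatever the lens; pixels are square), "cx", "cy" (the principal point, pixels), "D" ([k1, k2, p1, p2, k3] as OpenCV has them; the pictures are not rectified), "R" (3x3) and "t" (3): a world point X has camera coordinates R X + t. Camera axes: x right, y down, z forward; pixel columns grow to the right and rows downward; lengths in m; the calibration is good to about 2 mm. A picture is of the moment at which its call begins: read the wrist's pose just before it. camera_params takes no time and is no camera call; for the wrist camera it gives the pose at the moment of the call.
- bot.job_done(): hands the job in; it is judged then, once.
The state is a dict: "clock": time; "qpos": joint angles; "qd": joint speeds; "joint_efforts": joint torques, N m; "position": TCP position; "tool_rot": TCP orientation; "force": force on the tool from outside, world axes, zero at the start; "moment": the same for the moment, N m; "grip_width": finger opening in m; "finger_force": force on a finger pad.
Only numpy, scipy, OpenCV 4.12 (cv2) and the standard library are available. Lean on these libraries where they do the work, as an engineer would, in place of code of your own. Each camera call takes 0.05 s, during which the arm holds its last target. There are 200 camera calls.

## Working session

There is one attempt and no reset: what is moved stays moved. The work goes in short steps, Python scripts to look and compute and a tool call to move; the robot and the scene stay as the last step left them, time stands still between calls to the robot, and variables do not carry over. Pictures are saved under pics/ and viewed, at most 10 in all, crops included, and the job is handed in when it is done.

Besides the shell and the picture viewer there is one more tool, called after ">>>" as name(argument=value, ...), one argument or row to a line, values as JSON. move_arm: Moves the arm, as the interface text tells. Shifts and turns lie within -1 to 1; 1 stands for 1000 mm of shift or 2 pi rad of turn. Its arguments: {"type":"object","properties":{"moves":{"type":"array"},"force":{"type":"number"}},"required":["moves"]}

```bash
mkdir -p pics
cat > h.py <<'E'
from workcell import bot
import numpy as np, cv2
from scipy.spatial.transform import Rotation as Ro
def K(p,h=400):
    f=h/2/np.tan(np.radians(p["vertical_fov"])/2)
    return np.array([[f,0,p["cx"]],[0,f,p["cy"]],[0,0,1]])
def ray(p,uv):
    n=cv2.undistortPoints(np.array(uv,float).reshape(-1,1,2),K(p),np.array(p["D"],float)).reshape(-1,2)
    R=np.array(p["R"]);t=np.array(p["t"])
    return -R.T@t,(np.c_[n,np.ones(len(n))])@R
def onz(p,uv,z):
    o,d=ray(p,uv); return o+d*((z-o[2])/d[:,2])[:,None]
def proj(p,X):
    return cv2.projectPoints(np.array(X,float).reshape(-1,1,3),cv2.Rodrigues(np.array(p["R"],float))[0],np.array(p["t"],float),K(p),np.array(p["D"],float))[0].reshape(-1,2)
E
python3 - <<'E'
from h import *
for n in("top","scene"):
    im=bot.grab_frame(n);p=bot.camera_params(n)
    cv2.imwrite(f"pics/{n}0.png",im[:,:,::-1]);print(n,p["vertical_fov"],p["D"],-np.array(p["R"]).T@p["t"],np.round(p["R"],2).tolist())
s=bot.observe();print({k:np.round(v,3).tolist() for k,v in s.items()})
E
```

```text
top 55.16023194161687 [-0.07675883  0.          0.          0.          0.        ] [ 0.4708223  -0.00343698  1.1400105 ] [[-0.01, -1.0, 0.01], [-1.0, 0.01, -0.05], [0.05, -0.01, -1.0]]
scene 52.768416752164775 [0.01401304 0.         0.         0.         0.        ] [0.99986701 0.85203885 0.90568984] [[-0.87, 0.49, -0.0], [0.32, 0.57, -0.75], [-0.37, -0.66, -0.66]]
{'clock': 0.1, 'qpos': [1.11, 0.522, -0.036, 1.6, 0.021, 1.021, -0.113], 'qd': [-0.0, -0.001, 0.001, -0.001, 0.001, -0.001, -0.002], 'joint_efforts': [0.003, -92.85, 1.984, -37.054, 0.018, 0.005, -0.0], 'position': [0.238, -0.578, 0.231], 'tool_rot': [-3.141, 0.0, 0.391], 'force': [0.072, 0.498, -0.35], 'moment': [0.007, 0.043, 0.017], 'finger_force': 0.0, 'grip_width': 0.085}
```

View pics/top0.png

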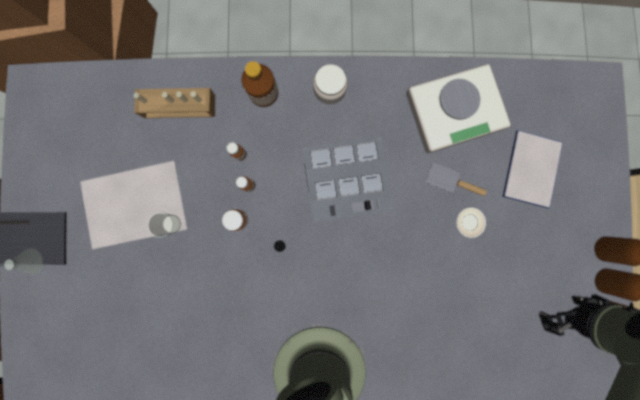

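View pics/scene0.png

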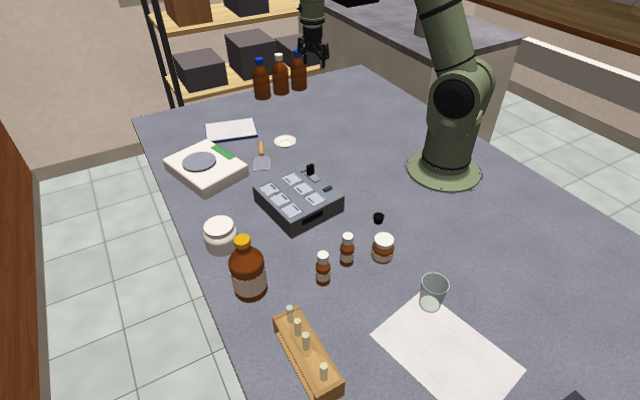

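The top view shows the bottle caps at about (235,149) and (243,183), and the wide jar at (233,220). The crate's flaps are around (345,170) and the latch tab is at (367,205). The scene view agrees.

Run:
```python
from h import *
im=bot.grab_frame("top");p=bot.camera_params("top")
hsv=cv2.cvtColor(im,cv2.COLOR_RGB2HSV)
def blobs(m,r,amin):
    x0,x1,y0,y1=r;n,l,s,c=cv2.connectedComponentsWithStats(m[y0:y1,x0:x1].astype(np.uint8))
    return [(c[i]+[x0,y0],s[i,4]) for i in range(1,n) if s[i,4]>=amin]
v=hsv[...,2];sat=hsv[...,1]
w=(v>185)&(sat<60)
for c,a in blobs(w,(215,260,135,240),15): print("cap",c.round(1),a,onz(p,c,.11)[0].round(4))
g=(v>140)
for c,a in blobs(g,(300,390,138,200),60): print("flap",c.round(1),a,onz(p,c,.0677)[0].round(4))
k=(v<40)
for c,a in blobs(k,(300,390,195,222),8): print("dark",c.round(1),a,onz(p,c,.113)[0].round(4))
big=cv2.resize(im[130:230,215:395],None,fx=4.4,fy=4.4,interpolation=cv2.INTER_CUBIC)
cv2.imwrite("pics/crop1.png",big[:,:,::-1])
```

```text
cap [231.6 147.6] 73 [0.6508 0.2321 0.11  ]
cap [241.  181.9] 71 [0.5571 0.2064 0.11  ]
cap [231.7 219.9] 279 [0.4548 0.2313 0.11  ]
flap [366.4 151.3] 317 [ 0.6446 -0.1393  0.0677]
flap [343.5 154.2] 310 [ 0.6365 -0.0741  0.0677]
flap [320.5 157.9] 320 [ 0.6265 -0.0091  0.0677]
flap [371.6 183.2] 297 [ 0.5539 -0.1524  0.0677]
flap [348.3 186.6] 305 [ 0.5449 -0.0866  0.0677]
flap [325.3 190.2] 305 [ 0.5354 -0.0219  0.0677]
dark [366.3 204.4] 10 [ 0.4934 -0.131   0.113 ]
```

View pics/crop1.png

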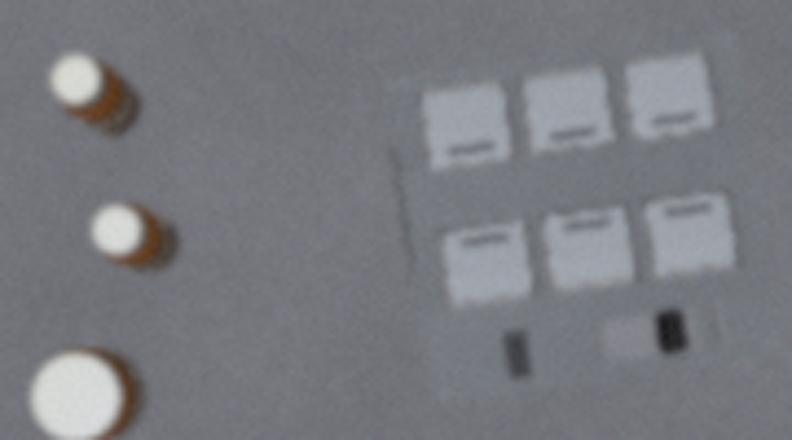

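>>> move_arm(
  moves=[
    [[0,0.19,-0.12,-0.07,0,0,0.04],[0,0.19,-0.12,-0.07,0,0,0.04],[0,0.19,-0.12,-0.07,0,0,0.04],[0,0.19,-0.12,-0.07,0,0,0.04],[0,0.19,-0.12,-0.07,0,0,0.04]],
  ],
)

```text
clock: 0.65
position: [0.3698, -0.3919, 0.3022]
tool_rot: [3.142, -0.001, 0.142]
force: [0.7, -0.8, 0.3]
grip_width: 0.0124
finger_force: 0.0
```

>>> move_arm(
  moves=[
    [[0,0.14,-0.17,0,0,0,0],[0,0.14,-0.17,0,0,0,0],[0,0.14,-0.17,0,0,0,0],[0,0.14,-0.17,0,0,0,0],[0,0.14,-0.17,0,0,0,0]],
  ],
)

```text
clock: 1.15
position: [0.485, -0.2022, 0.3013]
tool_rot: [-3.14, -0.001, 0.144]
force: [0.5, -0.5, 0.4]
grip_width: 0.0001
finger_force: 0.0
```

>>> move_arm(
  moves=[
    [[0,0.09,-0.11,0,0,0,0],[0,0.09,-0.11,0,0,0,0],[0,0.09,-0.11,0,0,0,0],[0,0.09,-0.11,0,0,0,0],[0,0.09,-0.11,0,0,0,0]],
  ],
)

```text
clock: 1.65
position: [0.5569, -0.0846, 0.3008]
tool_rot: [-3.141, 0.001, 0.141]
force: [-0.3, -0.0, 0.2]
grip_width: 0.0004
finger_force: 0.0
```

Run:
```python
from h import *
p=bot.camera_params("wrist");im=bot.grab_frame("wrist");np.save("w1.npy",im)
import pickle;pickle.dump(p,open("w1.pkl","wb"))
cv2.imwrite("pics/w1.png",im[:,:,::-1]);print(p["vertical_fov"],-np.array(p["R"]).T@p["t"],np.round(p["R"],2).tolist())
s=bot.observe();print(s["position"],s["tool_rot"],s["force"],s["clock"])
c=np.array([.5902,-.0806]);ux=np.array([.9903,.1392]);uy=np.array([-.1392,.9903])
for x in(-45,45):
  for y in(-66,0,66): print(x,y,proj(p,[*(c+ux*x/1e3+uy*y/1e3),.0677]).round(0))
```

```text
68.45489306943578 [ 0.6396766  -0.0733411   0.44244126] [[0.14, -0.99, -0.0], [-0.94, -0.13, 0.32], [-0.32, -0.04, -0.95]]
[ 0.55658567 -0.08573262  0.30101792] [3.14138819e+00 7.45002499e-04 1.39319571e-01] [-0.02566402 -1.07136505 -0.16852503] 1.7
-45 -66 [[367. 180.]]
-45 0 [[317. 180.]]
-45 66 [[266. 180.]]
45 -66 [[371. 107.]]
45 0 [[317. 107.]]
45 66 [[262. 107.]]
```

View pics/w1.png

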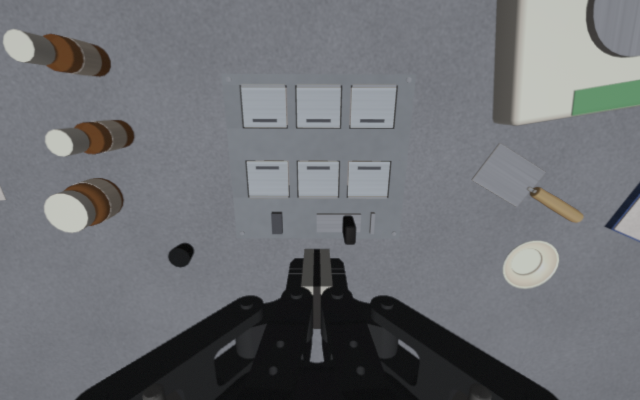

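The wrist view shows the six flaps near (264..373, 107) and (268..369, 180), within 2 px of prediction. The latch tab is at (349,230). Next I refine the crate pose.

Run:
```python
from h import *
import pickle
im=np.load("w1.npy");p=pickle.load(open("w1.pkl","rb"))
v=cv2.cvtColor(im,cv2.COLOR_RGB2GRAY)
m=cv2.morphologyEx((v>150).astype(np.uint8),cv2.MORPH_CLOSE,np.ones((7,7)))
m[:, :230]=0;m[:,405:]=0;m[:78]=0;m[206:]=0
cs=[c for c in cv2.findContours(m,cv2.RETR_EXTERNAL,cv2.CHAIN_APPROX_NONE)[0] if cv2.contourArea(c)>400]
W=[]
for c in cs:
    r=cv2.minAreaRect(c); q=onz(p,cv2.boxPoints(r),.0677); W.append(q.mean(0)[:2]); print(np.round(r[0],1),np.linalg.norm(q[0]-q[1]).round(4),np.linalg.norm(q[1]-q[2]).round(4))
W=np.array(W);c0=W.mean(0);a=.1395
for it in range(5):
    R=np.array([[np.cos(a),np.sin(a)],[-np.sin(a),np.cos(a)]])
    L=(W-c0)@R.T; N=np.c_[np.sign(L[:,0])*.045,np.round(L[:,1]/.066)*.066]
    a+=np.mean(np.cross(N,L))/np.mean((N**2).sum(1))
print("centre",c0,"yaw",a);print((L-N).round(4))
R=np.array([[np.cos(a),np.sin(a)],[-np.sin(a),np.cos(a)]])
hsv=cv2.cvtColor(im,cv2.COLOR_RGB2HSV);w=((hsv[...,2]>165)&(hsv[...,1]<50)).astype(np.uint8)
n,l,s,cc=cv2.connectedComponentsWithStats(w[20:240,:140])
for i in range(1,n):
    if s[i,4]>80:
        u=cc[i]+[0,20];print(u,s[i,4])
print("tcp crate",R@(bot.observe()["position"][:2]-c0))
for n,b in(("A",(.6508,.2321)),("B",(.5571,.2064))):print(n,R@(np.array(b)-c0), proj(p,[*b,.11]))
```

```text
[368.5 178.5] 0.0526 0.0445
[317.5 178.5] 0.0501 0.0444
[267. 178.] 0.0513 0.0457
[373. 107.] 0.0522 0.0438
[318. 107.] 0.0498 0.0437
[263.5 107. ] 0.051 0.0437
centre [ 0.59091411 -0.08178257] yaw 0.13679732497612715
[[ 0.0007 -0.0005]
 [ 0.0005  0.0003]
 [ 0.0009  0.0004]
 [-0.0005 -0.0004]
 [-0.0007  0.0001]
 [-0.0009  0.0001]]
[18.15846995 45.29918033] 732
[ 58.35925926 142.60925926] 540
[ 65.33992095 212.56442688] 1265
tcp crate [-0.03454641  0.00076825]
A [0.10213093 0.30278352] [[16.79958398 45.51159802]]
B [0.00580155 0.29010158] [[ 57.18413705 142.96872495]]<stdin>:15: DeprecationWarning: Arrays of 2-dimensional vectors are deprecated. Use arrays of 3-dimensional vectors instead. (deprecated in NumPy 2.0)
```

>>> move_arm(
  moves=[
    [[0,-0.002,0,0.226,0,0,0],[0,-0.002,0,0.226,0,0,0],[0,-0.002,0,0.226,0,0,0],[0,-0.002,0,0.226,0,0,0],[0,-0.002,0,0.226,0,0,0]],
  ],
)

```text
clock: 2.2
position: [0.5526, -0.087, 0.0719]
tool_rot: [-3.141, 0.004, 0.137]
force: [0.1, -0.1, 0.1]
grip_width: -0.0001
finger_force: 0.0
```

>>> move_arm(
  moves=[
    [[0,0,0,0.005,0,0,0],[0,0,0,0.009,0,0,0],[0,0,0,0.011,0,0,0],[0,0,0,0.012,0,0,0],[0,0,0,0.012,0,0,0]],
  ],
)

```text
clock: 2.7
position: [0.5552, -0.0865, 0.066]
tool_rot: [3.14, -0.001, 0.138]
force: [-10.4, -0.5, 21.2]
grip_width: -0.0001
finger_force: 10.3
```

>>> move_arm(
  moves=[
    [[0,0,0,-0.018,0,0,0],[0,0,-0.045,-0.018,0,0,0],[0,0,-0.066,-0.018,0,0,0],[0,0,-0.066,-0.018,0,0,0],[0,0,-0.066,-0.009,0,0,0]],
  ],
)

```text
clock: 3.2
position: [0.5473, -0.0205, 0.0743]
tool_rot: [3.141, -0.004, 0.14]
force: [0.4, -1.2, -0.6]
grip_width: 0.0003
finger_force: 0.0
```

>>> move_arm(
  moves=[
    [[0,0,0,0.004,0,0,0],[0,0,0,0.006,0,0,0],[0,0,0,0.008,0,0,0],[0,0,0,0.009,0,0,0],[0,0,0,0.009,0,0,0]],
  ],
)

```text
clock: 3.7
position: [0.546, -0.0214, 0.0657]
tool_rot: [3.14, -0.001, 0.138]
force: [-17.3, -1.9, 57.7]
grip_width: -0.0003
finger_force: 28.2
```

>>> move_arm(
  moves=[
    [[0,0,0,-0.018,0,0,0],[0,0.04,0,-0.018,0,0,0],[0,0.072,0,-0.018,0,0,0],[0,0.072,0,-0.018,0,0,0],[0,0.072,0,-0.009,0,0,0]],
  ],
)

```text
clock: 4.2
position: [0.6174, -0.0109, 0.0723]
tool_rot: [3.141, -0.001, 0.138]
force: [0.2, 0.2, 0.3]
grip_width: 0.0001
finger_force: 0.0
```

>>> move_arm(
  moves=[
    [[0,0,0,0.003,0,0,0],[0,0,0,0.005,0,0,0],[0,0,0,0.007,0,0,0],[0,0,0,0.008,0,0,0],[0,0,0,0.008,0,0,0]],
  ],
)

```text
clock: 4.7
position: [0.6169, -0.0103, 0.0643]
tool_rot: [3.142, 0.0, 0.139]
force: [-0.4, -1.0, 0.2]
grip_width: -0.0
finger_force: 0.1
```

>>> move_arm(
  moves=[
    [[0,0,0,0.002,0,0,0],[0,0,0,0.004,0,0,0],[0,0,0,0.006,0,0,0],[0,0,0,0.006,0,0,0]],
  ],
)

```text
clock: 5.1
position: [0.6169, -0.0102, 0.058]
tool_rot: [-3.142, 0.0, 0.139]
force: [0.1, -0.7, 0.4]
grip_width: -0.0001
finger_force: 0.1
```

>>> move_arm(
  moves=[
    [[0,0,0,-0.024,0,0,0],[0,0,0.03,-0.024,0,0,0],[0,0,0.066,-0.024,0,0,0],[0,0,0.066,-0.024,0,0,0],[0,0,0.066,-0.015,0,0,0]],
  ],
)

```text
clock: 5.6
position: [0.6267, -0.0764, 0.0738]
tool_rot: [3.141, -0.002, 0.138]
force: [0.2, 0.6, 0.1]
grip_width: -0.0
finger_force: 0.0
```

>>> move_arm(
  moves=[
    [[0,0,0,0.003,0,0,0],[0,0,0,0.005,0,0,0],[0,0,0,0.007,0,0,0],[0,0,0,0.008,0,0,0],[0,0,0,0.008,0,0,0]],
  ],
)

```text
clock: 6.1
position: [0.6261, -0.0746, 0.0661]
tool_rot: [-3.141, -0.0, 0.14]
force: [-8.5, 2.0, 16.5]
grip_width: 0.0002
finger_force: 8.2
```

>>> move_arm(
  moves=[
    [[0,0,0,-0.018,0,0,0],[0,0,0.04,-0.018,0,0,0],[0,0,0.066,-0.018,0,0,0],[0,0,0.066,-0.018,0,0,0],[0,0,0.066,-0.009,0,0,0]],
  ],
)

```text
clock: 6.6
position: [0.636, -0.1409, 0.0748]
tool_rot: [3.141, -0.002, 0.139]
force: [-0.0, 0.8, -0.3]
grip_width: 0.0001
finger_force: 0.0
```

>>> move_arm(
  moves=[
    [[0,0,0,0.003,0,0,0],[0,0,0,0.005,0,0,0],[0,0,0,0.007,0,0,0],[0,0,0,0.008,0,0,0],[0,0,0,0.008,0,0,0]],
  ],
)

```text
clock: 7.1
position: [0.6354, -0.1407, 0.0662]
tool_rot: [-3.142, 0.0, 0.14]
force: [0.1, -0.2, -0.6]
grip_width: -0.0001
finger_force: 0.1
```

>>> move_arm(
  moves=[
    [[0,0,0,0.001,0,0,0],[0,0,0,0.002,0,0,0],[0,0,0,0.003,0,0,0],[0,0,0,0.003,0,0,0]],
  ],
)

```text
clock: 7.5
position: [0.6353, -0.141, 0.0632]
tool_rot: [-3.142, 0.0, 0.139]
force: [-0.3, 0.3, -0.6]
grip_width: 0.0001
finger_force: 0.1
```

>>> move_arm(
  moves=[
    [[0,0,0,0.005,0,0,0],[0,0,0,0.005,0,0,0]],
  ],
)

```text
clock: 7.7
position: [0.635, -0.1409, 0.0576]
tool_rot: [-3.141, 0.001, 0.139]
force: [0.4, 0.3, -0.2]
grip_width: -0.0002
finger_force: 0.1
```

>>> move_arm(
  moves=[
    [[0,0,0,-0.05,0,0,0],[0,0.01,-0.03,-0.09,0,0,0],[0.65,0.03,-0.17,-0.19,0,0,0],[0.65,0.03,-0.17,-0.19,0,0,0],[0.65,0.03,-0.17,-0.19,0,0,0]],
  ],
)

```text
clock: 8.2
position: [0.6411, 0.0134, 0.2356]
tool_rot: [-3.142, -0.0, 0.139]
force: [-0.1, -1.6, 0.7]
grip_width: 0.0431
finger_force: 0.0
```

>>> move_arm(
  moves=[
    [[0.65,0.036,-0.198,0,0,0,0],[0.65,0.036,-0.198,0,0,0,0],[0.65,0.036,-0.198,0,0,0,0],[0.65,0.036,-0.198,0,0,0,0],[0.65,0.036,-0.198,0,0,0,0]],
  ],
)

```text
clock: 8.7
position: [0.6477, 0.2215, 0.2338]
tool_rot: [-3.138, 0.001, 0.148]
force: [-0.4, -0.1, -0.1]
grip_width: 0.0552
finger_force: 0.0
```

```bash
cat >> h.py <<'E'
C0=np.array([.5908,-.0814]);YAW=.137
RC=np.array([[np.cos(YAW),np.sin(YAW)],[-np.sin(YAW),np.cos(YAW)]])
E
python3 - <<'E'
from h import *
import pickle
p=bot.camera_params("wrist");im=bot.grab_frame("wrist")
cv2.imwrite("pics/w2.png",im[:,:,::-1])
hsv=cv2.cvtColor(im,cv2.COLOR_RGB2HSV);w=((hsv[...,2]>165)&(hsv[...,1]<50)).astype(np.uint8)
n,l,s,cc=cv2.connectedComponentsWithStats(w)
for i in range(1,n):
    if s[i,4]>300: q=onz(p,cc[i],.11)[0];print(cc[i].round(),s[i].tolist(),q.round(4),RC@(q[:2]-C0))
o=bot.observe();print(o["position"],o["clock"],"tcp",RC@(o["position"][:2]-C0))
E
```

```text
[624.  27.] [606, 0, 34, 61, 1797] [0.8203 0.0039 0.11  ] [0.23897084 0.05317618]
[ 80. 229.] [0, 159, 184, 145, 21920] [0.5794 0.4464 0.11  ] [0.06081723 0.52437698]
[307. 191.] [292, 177, 31, 29, 720] [0.6514 0.231  0.11  ] [0.10272839 0.30123759]
[516. 229.] [491, 213, 52, 37, 1394] [0.6428 0.0241 0.11  ] [0.06589068 0.09739736]
[574. 230.] [548, 214, 54, 36, 1425] [ 0.6506 -0.0319  0.11  ] [0.0659976  0.04084892]
[625. 232.] [605, 215, 35, 36, 881] [ 0.6562 -0.0807  0.11  ] [ 0.06492191 -0.0082296 ]
[320. 279.] [306, 268, 28, 24, 523] [0.5582 0.2052 0.11  ] [0.0068106  0.28838484]
[499. 298.] [477, 282, 47, 31, 1039] [0.5637 0.013  0.11  ] [-0.01393506  0.09718208]
[552. 299.] [529, 283, 49, 30, 1063] [ 0.5718 -0.0428  0.11  ] [-0.01351244  0.04078685]
[606. 300.] [582, 284, 52, 30, 1034] [ 0.5789 -0.099   0.11  ] [-0.01416529 -0.01583391]
[281. 329.] [260, 312, 44, 35, 1208] [0.4882 0.2378 0.11  ] [-0.05801459  0.33020249]
[0.64841067 0.21748025 0.23374454] 8.75 tcp [0.09788949 0.2882118 ]
```

View pics/w2.png

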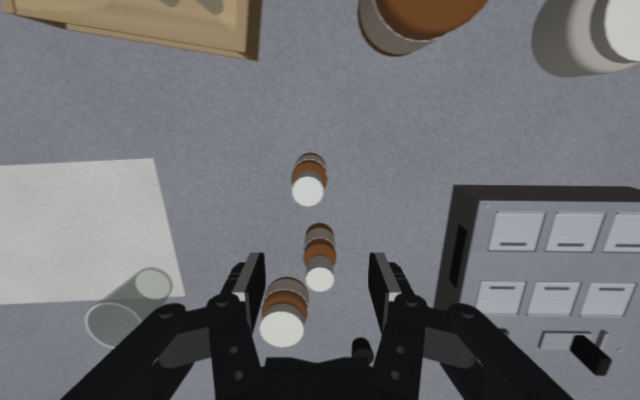

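The wrist view shows bottle A's cap at (307,191), B's at (320,279) and the jar at (281,329). A's position agrees with the top camera to 2 mm, so I go down on A.

>>> move_arm(
  moves=[
    [[0.65,0.0045,-0.0135,0,0,0,0],[0.65,0.0045,-0.0135,0.04,0,0,0],[0.65,0.0045,-0.0135,0.08,0,0,0],[0.65,0.0045,-0.0135,0.12,0,0,0],[0.65,0.0045,-0.0135,0.14,0,0,0]],
  ],
)

```text
clock: 9.25
position: [0.6511, 0.2254, 0.0909]
tool_rot: [3.14, 0.003, 0.138]
force: [-0.4, 0.0, -0.2]
grip_width: 0.0556
finger_force: 0.0
```

>>> move_arm(
  moves=[
    [[0.65,0,0,0.011,0,0,0],[0.65,0,0,0.011,0,0,0],[0.65,0,0,0.011,0,0,0]],
  ],
)

```text
clock: 9.55
position: [0.6529, 0.2269, 0.0845]
tool_rot: [-3.141, -0.001, 0.139]
force: [0.4, 0.8, -0.0]
grip_width: 0.0554
finger_force: 0.0
```

Run:
```python
from h import *
o=bot.observe();print(o["position"],o["tool_rot"],o["clock"],"tcp",RC@(o["position"][:2]-C0))
```

```text
[0.65286518 0.22687158 0.08451651] [-3.14136323e+00 -1.37640066e-03  1.38814448e-01] 9.55 tcp [0.10358486 0.29690677]
```

>>> move_arm(
  moves=[
    [[0.65,-0.001,-0.005,0.002,0,0,0],[0.65,-0.001,-0.005,0.002,0,0,0],[0.2,-0.001,-0.005,0.002,0,0,0],[0.2,-0.001,-0.005,0.002,0,0,0],[0.2,-0.001,-0.005,0.002,0,0,0]],
  ],
  force=40,
)

```text
clock: 10.05
position: [0.6507, 0.2319, 0.0819]
tool_rot: [-3.141, -0.001, 0.139]
force: [-0.5, 0.3, 5.7]
grip_width: 0.0288
finger_force: 39.2
```

>>> move_arm(
  moves=[
    [[0.2,0,0,0,0,0,0],[0.2,0,0,0,0,0,0],[0.2,0,0,-0.02,0,0,0],[0.2,0,0,-0.06,0,0,0],[0.2,0,0,-0.1,0,0,0]],
  ],
)

```text
clock: 10.55
position: [0.6499, 0.2315, 0.182]
tool_rot: [3.141, 0.002, 0.139]
force: [1.3, -0.2, -0.1]
grip_width: 0.0287
finger_force: 39.6
```

>>> move_arm(
  moves=[
    [[0.2,-0.01,0.025,-0.02,0,0,0],[0.2,-0.02,0.07,-0.02,0,0,0],[0.2,-0.03,0.115,-0.02,0,0,0],[0.2,-0.04,0.16,-0.02,0,0,0],[0.2,-0.045,0.2,-0.02,0,0,0]],
  ],
)

```text
clock: 11.05
position: [0.633, 0.0248, 0.2015]
tool_rot: [3.141, 0.0, 0.138]
force: [0.6, 0.1, -0.9]
grip_width: 0.029
finger_force: 39.7
```

>>> move_arm(
  moves=[
    [[0.2,-0.004,0.045,0,0,0,0],[0.2,-0.007,0.09,0,0,0,0],[0.2,-0.01,0.13,0,0,0,0],[0.2,-0.012,0.155,0,0,0,0],[0.2,-0.0123,0.168,0,0,0,0]],
  ],
)

```text
clock: 11.55
position: [0.6444, -0.1437, 0.2012]
tool_rot: [3.141, 0.001, 0.136]
force: [-0.3, 0.0, -0.1]
grip_width: 0.0289
finger_force: 39.7
```

Run:
```python
from h import *
bot.grab_frame("top");o0=bot.observe()
im=bot.grab_frame("wrist");o=bot.observe();print(o["position"],o["tool_rot"],o["clock"],"tcp",RC@(o["position"][:2]-C0),o["force"])
cv2.imwrite("pics/w3.png",im[:,:,::-1])
```

```text
[ 0.64462988 -0.14220716  0.20108583] [3.14125404e+00 4.21238765e-04 1.37273672e-01] 11.65 tcp [ 0.04502096 -0.06758905] [ 0.46535706  1.62449493 -1.81624374]
```

View pics/w3.png

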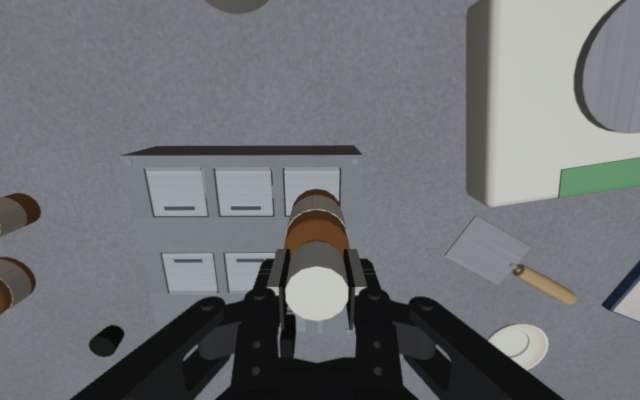

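The wrist view shows bottle A held upright over cell 4, with its cap at about (317,293). I check its x offset before inserting.

Run:
```python
from h import *
im=cv2.imread("pics/w3.png")[:,:,::-1];p=bot.camera_params("wrist")
hsv=cv2.cvtColor(im,cv2.COLOR_RGB2HSV);w=((hsv[...,2]>165)&(hsv[...,1]<50)).astype(np.uint8);w[:,:280]=0;w[:,352:]=0;w[:240]=0;w[325:]=0
n,l,s,cc=cv2.connectedComponentsWithStats(w)
for i in range(1,n):
    if s[i,4]>300:
        c=cv2.findContours((l==i).astype(np.uint8),0,1)[0][0];e=cv2.fitEllipse(c);q=onz(p,e[0],.229)[0];print(s[i].tolist(),e,RC@(q[:2]-C0))
```

```text
[286, 267, 62, 54, 2632] ((316.5008239746094, 293.3369445800781), (52.62116622924805, 61.7195930480957), 89.45421600341797) [ 0.0463561  -0.06795608]
```

>>> move_arm(
  moves=[
    [[0.2,-0.002,-0.002,0.02,0,0,0],[0.2,-0.002,-0.002,0.035,0,0,0],[0.2,-0.002,-0.002,0.047,0,0,0],[0.2,-0.002,-0.002,0.06,0,0,0],[0.2,-0.002,-0.002,0.07,0,0,0]],
  ],
)

```text
clock: 12.15
position: [0.6425, -0.1385, 0.1302]
tool_rot: [-3.141, 0.001, 0.14]
force: [-0.2, -0.8, -0.9]
grip_width: 0.0291
finger_force: 39.7
```

>>> move_arm(
  moves=[
    [[0.2,0,0,0.01,0,0,0],[0.2,0,0,0.02,0,0,0],[0.2,0,0,0.03,0,0,0],[0.2,0,0,0.038,0,0,0],[0.2,0,0,0.038,0,0,0]],
  ],
)

```text
clock: 12.65
position: [0.642, -0.1388, 0.092]
tool_rot: [-3.141, 0.002, 0.139]
force: [-0.2, 0.2, -1.1]
grip_width: 0.029
finger_force: 39.6
```

>>> move_arm(
  moves=[
    [[0.2,0,0,0.002,0,0,0],[0.2,0,0,0.004,0,0,0],[0.2,0,0,0.005,0,0,0],[0.2,0,0,0.005,0,0,0]],
  ],
)

```text
clock: 13.05
position: [0.6426, -0.139, 0.0884]
tool_rot: [3.142, -0.0, 0.139]
force: [0.6, 0.6, -0.4]
grip_width: 0.029
finger_force: 39.6
```

>>> move_arm(
  moves=[
    [[0.2,0,0,0.001,0,0,0],[0.2,0,0,0.002,0,0,0],[0.2,0,0,0.0025,0,0,0]],
  ],
)

```text
clock: 13.35
position: [0.6432, -0.1388, 0.0869]
tool_rot: [3.141, -0.002, 0.139]
force: [-3.3, 1.7, 17.3]
grip_width: 0.0286
finger_force: 41.4
```

>>> move_arm(
  moves=[
    [[0.2,0,0,-0.001,0,0,0],[0.6,0,0,-0.001,0,0,0],[0.6,0,0,-0.001,0,0,0],[0.6,0,0,-0.001,0,0,0],[0.6,0,0,-0.001,0,0,0]],
  ],
)

```text
clock: 13.85
position: [0.6425, -0.1389, 0.0867]
tool_rot: [-3.142, 0.0, 0.139]
force: [-0.4, -0.6, -0.5]
grip_width: 0.0512
finger_force: 0.0
```

>>> move_arm(
  moves=[
    [[0.6,0,0,-0.03,0,0,0],[0.6,0,0,-0.06,0,0,0],[0.65,0,0,-0.1,0,0,0],[0.65,-0.01,-0.04,-0.12,0,0,0],[0.65,-0.015,-0.08,-0.12,0,0,0]],
  ],
)

```text
clock: 14.35
position: [0.6172, -0.0619, 0.2098]
tool_rot: [3.141, -0.004, 0.137]
force: [0.5, 1.7, -0.4]
grip_width: 0.0554
finger_force: 0.0
```

Run:
```python
from h import *
im=bot.grab_frame("top");p=bot.camera_params("top")
hsv=cv2.cvtColor(im,cv2.COLOR_RGB2HSV);w=((hsv[...,2]>185)&(hsv[...,1]<60)).astype(np.uint8)
n,l,s,cc=cv2.connectedComponentsWithStats(w)
for i in range(1,n):
    if 30<s[i,4]<300: q=onz(p,cc[i],.115)[0];print(cc[i].round(1),s[i,4],q.round(4),RC@(q[:2]-C0))
im=bot.grab_frame("wrist");o=bot.observe();print(o["position"],o["clock"],"tcp",RC@(o["position"][:2]-C0))
cv2.imwrite("pics/w4.png",im[:,:,::-1])
```

```text
[240.9 181.6] 77 [0.5573 0.2054 0.115 ] [0.00600593 0.28868861]
[231.7 219.9] 287 [0.4549 0.2302 0.115 ] [-0.09203621  0.32722292]
[167.7 223.8] 94 [0.4453 0.404  0.115 ] [-0.07785232  0.50076679]
[ 0.61603517 -0.05590512  0.20793672] 14.45 tcp [0.0284806  0.02180958]
```

View pics/w4.png

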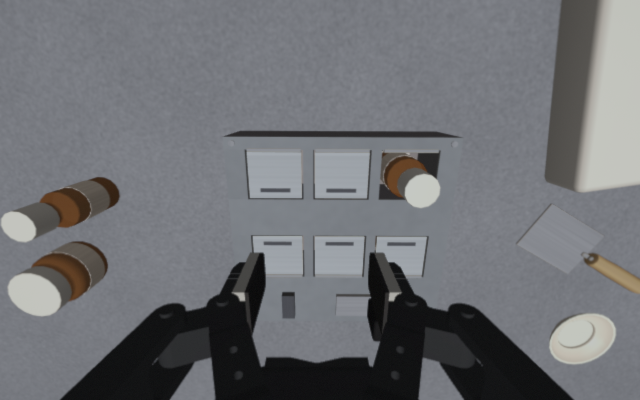

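Bottle A stands in cell 4, its cap at (421,189). Next is B at crate (0.0065, 0.2885).

>>> move_arm(
  moves=[
    [[0.65,-0.005,-0.05,0,0,0,0],[0.65,-0.01,-0.1,0,0,0,0],[0.65,-0.015,-0.145,0,0,0,0],[0.65,-0.018,-0.19,0,0,0,0],[0.65,-0.02,-0.22,0,0,0,0]],
  ],
)

```text
clock: 14.95
position: [0.5651, 0.1568, 0.2069]
tool_rot: [-3.141, -0.0, 0.142]
force: [0.7, 0.7, 0.5]
grip_width: 0.0555
finger_force: 0.0
```

>>> move_arm(
  moves=[
    [[0.65,-0.002,-0.04,0,0,0,0],[0.65,-0.002,-0.046,0,0,0,0],[0.65,-0.002,-0.046,0,0,0,0],[0.65,-0.002,-0.046,0.03,0,0,0],[0.65,-0.002,-0.046,0.06,0,0,0]],
  ],
)

```text
clock: 15.45
position: [0.5588, 0.1969, 0.1466]
tool_rot: [3.141, -0.002, 0.138]
force: [0.9, 0.3, -0.5]
grip_width: 0.0555
finger_force: 0.0
```

Run:
```python
from h import *
p=bot.camera_params("wrist");im=bot.grab_frame("wrist")
hsv=cv2.cvtColor(im,cv2.COLOR_RGB2HSV);w=((hsv[...,2]>165)&(hsv[...,1]<50)).astype(np.uint8)
n,l,s,cc=cv2.connectedComponentsWithStats(w)
o=bot.observe();print(o["position"],o["clock"],"tcp",RC@(o["position"][:2]-C0))
for i in range(1,n):
    q=onz(p,cc[i],.11)[0]
    if s[i,4]>300 and np.linalg.norm(q[:2]-o["position"][:2])<.13: print(cc[i].round(),s[i].tolist(),q.round(4),RC@(q[:2]-C0))
```

```text
[0.55647554 0.19593269 0.14156384] 15.5 tcp [0.00387299 0.27942189]
[302. 233.] [281, 213, 44, 41, 1376] [0.5592 0.206  0.11  ] [0.00791558 0.289067  ]
[269. 319.] [253, 292, 32, 51, 1086] [0.4871 0.2225 0.11  ] [-0.06119323  0.31516728]
```

>>> move_arm(
  moves=[
    [[0.65,0.003,-0.0095,0,0,0,0],[0.65,0.003,-0.0095,0.02,0,0,0],[0.65,0.003,-0.0095,0.04,0,0,0],[0.65,0.003,-0.0095,0.055,0,0,0],[0.65,0.003,-0.0095,0.055,0,0,0]],
  ],
)

```text
clock: 16.0
position: [0.5593, 0.2082, 0.0912]
tool_rot: [3.141, 0.001, 0.139]
force: [-0.9, 0.3, 0.1]
grip_width: 0.0556
finger_force: 0.0
```

Run:
```python
from h import *
bot.grab_frame("top")
o=bot.observe();print(o["position"],o["clock"],"tcp",RC@(o["position"][:2]-C0))
```

```text
[0.55968939 0.20841673 0.09215599] 16.05 tcp [0.0087617  0.29135003]
```

Slightly past in y. I correct by −2 mm, go down 9.5 mm and grip.

>>> move_arm(
  moves=[
    [[0.65,-0.0015,0.002,0.005,0,0,0],[0.65,-0.0015,0.002,0.0095,0,0,0],[0.65,-0.0015,0.002,0.0095,0,0,0],[0.2,-0.0015,0.002,0.0095,0,0,0],[0.2,-0.0015,0.002,0.0095,0,0,0]],
  ],
)

```text
clock: 16.55
position: [0.5585, 0.2064, 0.0827]
tool_rot: [-3.141, -0.001, 0.139]
force: [-0.3, 0.5, 8.8]
grip_width: 0.029
finger_force: 39.1
```

>>> move_arm(
  moves=[
    [[0.2,0,0,0,0,0,0],[0.2,0,0,0,0,0,0],[0.2,0,0,0,0,0,0],[0.2,0,0,0,0,0,0]],
  ],
)

```text
clock: 16.95
position: [0.5585, 0.2064, 0.0827]
tool_rot: [-3.141, -0.001, 0.14]
force: [-0.7, 0.2, 6.3]
grip_width: 0.0292
finger_force: 39.4
```

>>> move_arm(
  moves=[
    [[0.2,0,0,-0.02,0,0,0],[0.2,0,0,-0.06,0,0,0],[0.2,0,0,-0.1,0,0,0],[0.2,0,0,-0.12,0,0,0],[0.2,0,0,-0.12,0,0,0]],
  ],
)

```text
clock: 17.45
position: [0.5594, 0.2067, 0.2052]
tool_rot: [-3.14, -0.004, 0.139]
force: [-0.0, 0.1, -2.7]
grip_width: 0.0289
finger_force: 39.9
```

>>> move_arm(
  moves=[
    [[0.2,0.005,0.025,0,0,0,0],[0.2,0.013,0.07,0,0,0,0],[0.2,0.02,0.115,0,0,0,0],[0.2,0.027,0.16,0,0,0,0],[0.2,0.033,0.2,0,0,0,0]],
  ],
)

```text
clock: 17.95
position: [0.6185, 0.0102, 0.2009]
tool_rot: [3.141, 0.002, 0.139]
force: [0.2, 0.8, -1.4]
grip_width: 0.0291
finger_force: 39.9
```

>>> move_arm(
  moves=[
    [[0.2,0.003,0.018,0,0,0,0],[0.2,0.0037,0.0225,0,0,0,0],[0.2,0.0037,0.0225,0,0,0,0]],
  ],
)

```text
clock: 18.25
position: [0.6251, -0.0092, 0.2011]
tool_rot: [-3.141, 0.002, 0.139]
force: [0.2, 0.9, -2.4]
grip_width: 0.029
finger_force: 40.0
```

Run:
```python
from h import *
bot.grab_frame("top");p=bot.camera_params("wrist")
im=bot.grab_frame("wrist");o=bot.observe();print(o["position"],o["clock"],"tcp",RC@(o["position"][:2]-C0),o["force"])
cv2.imwrite("pics/w5.png",im[:,:,::-1])
hsv=cv2.cvtColor(im,cv2.COLOR_RGB2HSV);w=((hsv[...,2]>165)&(hsv[...,1]<50)).astype(np.uint8);w[:,:280]=0;w[:,352:]=0;w[:240]=0;w[325:]=0
n,l,s,cc=cv2.connectedComponentsWithStats(w)
for i in range(1,n):
    if s[i,4]>300:
        c=cv2.findContours((l==i).astype(np.uint8),0,1)[0][0];e=cv2.fitEllipse(c);q=onz(p,e[0],o["position"][2]+.0275)[0];print(s[i].tolist(),e,RC@(q[:2]-C0))
```

```text
[ 0.62508818 -0.00753192  0.20170652] 18.35 tcp [0.0440552  0.06849315] [-0.48048133  0.91789694 -1.90196033]
[286, 269, 62, 53, 2587] ((316.4094543457031, 294.90087890625), (51.9949836730957, 61.35617446899414), 90.18942260742188) [0.04432627 0.06762034]
```

>>> move_arm(
  moves=[
    [[0.2,0,0.0015,0.02,0,0,0],[0.2,0,0.0015,0.035,0,0,0],[0.2,0,0.0015,0.047,0,0,0],[0.2,0,0.0015,0.06,0,0,0],[0.2,0,0.0015,0.07,0,0,0]],
  ],
)

```text
clock: 18.85
position: [0.6255, -0.0101, 0.1312]
tool_rot: [-3.141, 0.001, 0.14]
force: [0.3, -0.3, -1.9]
grip_width: 0.0287
finger_force: 40.2
```

>>> move_arm(
  moves=[
    [[0.2,0,0,0.01,0,0,0],[0.2,0,0,0.02,0,0,0],[0.2,0,0,0.03,0,0,0],[0.2,0,0,0.038,0,0,0],[0.2,0,0,0.038,0,0,0]],
  ],
)

```text
clock: 19.35
position: [0.6252, -0.0105, 0.0931]
tool_rot: [-3.141, 0.002, 0.139]
force: [-0.4, -0.1, -1.2]
grip_width: 0.0288
finger_force: 40.1
```

>>> move_arm(
  moves=[
    [[0.2,0,0,0.002,0,0,0],[0.2,0,0,0.004,0,0,0],[0.2,0,0,0.005,0,0,0],[0.2,0,0,0.005,0,0,0]],
  ],
)

```text
clock: 19.75
position: [0.6258, -0.0105, 0.0894]
tool_rot: [3.142, -0.0, 0.139]
force: [0.2, -0.9, -1.6]
grip_width: 0.0289
finger_force: 40.1
```

>>> move_arm(
  moves=[
    [[0.2,0,0,0.001,0,0,0],[0.2,0,0,0.002,0,0,0],[0.2,0,0,0.0025,0,0,0]],
  ],
)

```text
clock: 20.05
position: [0.6264, -0.0104, 0.0878]
tool_rot: [3.141, -0.001, 0.139]
force: [-4.4, 0.8, 17.2]
grip_width: 0.0292
finger_force: 41.7
```

>>> move_arm(
  moves=[
    [[0.2,0,0,-0.001,0,0,0],[0.6,0,0,-0.001,0,0,0],[0.6,0,0,-0.001,0,0,0],[0.6,0,0,-0.001,0,0,0],[0.6,0,0,-0.001,0,0,0]],
  ],
)

```text
clock: 20.55
position: [0.6257, -0.0105, 0.0878]
tool_rot: [-3.142, 0.0, 0.139]
force: [0.1, -0.1, 0.0]
grip_width: 0.0516
finger_force: 0.0
```

>>> move_arm(
  moves=[
    [[0.6,0,0,-0.03,0,0,0],[0.6,0,0,-0.06,0,0,0],[0.6,0,0,-0.1,0,0,0],[0,-0.04,0.03,-0.115,0,0,0],[0,-0.075,0.06,-0.115,0,0,0]],
  ],
)

```text
clock: 21.05
position: [0.56, -0.0802, 0.2048]
tool_rot: [3.141, -0.003, 0.142]
force: [1.4, -0.7, -0.5]
grip_width: 0.0232
finger_force: 0.0
```

>>> move_arm(
  moves=[
    [[0,-0.035,0.035,0,0,0,0],[0,-0.065,0.065,0,0,0,0],[0,-0.074,0.096,0,0,0,0],[0,-0.074,0.096,0,0,0,0]],
  ],
)

```text
clock: 21.45
position: [0.4985, -0.1902, 0.2031]
tool_rot: [3.14, 0.0, 0.134]
force: [0.8, 0.4, 0.2]
grip_width: -0.0001
finger_force: 0.0
```

Run:
```python
from h import *
im=bot.grab_frame("wrist");p=bot.camera_params("wrist")
o=bot.observe();print(o["position"],o["clock"],"tcp",RC@(o["position"][:2]-C0))
s=bot.grab_frame("scene")
cv2.imwrite("pics/w6.png",np.hstack([im,np.zeros_like(im)])[:,:640,::-1])
cv2.imwrite("pics/two.png",np.vstack([im[::1],])[:,:,::-1])
both=np.vstack([cv2.resize(im,(480,300)),cv2.resize(s[120:260,200:424],(480,300))]);cv2.imwrite("pics/both.png",both[:,:,::-1])
```

```text
[ 0.49934661 -0.18770719  0.2029956 ] 21.5 tcp [-0.10511505 -0.09282115]
```

View pics/both.png

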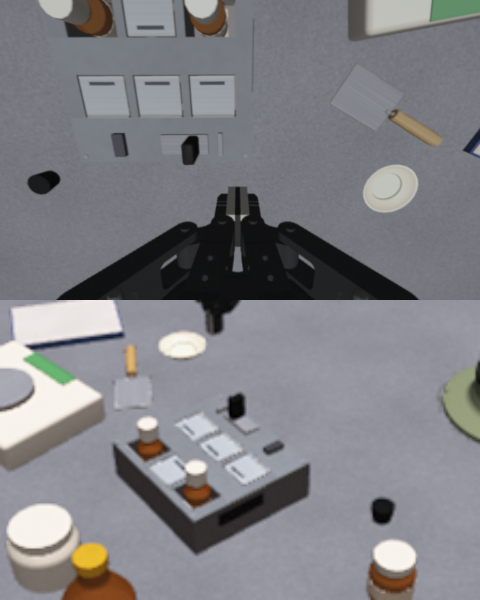

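Both bottles stand upright in cells 4 and 6. The latch tab is free at (190,150) in the upper panel, so I lower beside it and push.

>>> move_arm(
  moves=[
    [[0,0,0,0.04,0,0,0],[0,0,0,0.08,0,0,0],[0,0,0,0.108,0,0,0],[0,0,0,0.108,0,0,0],[0,0,-0.015,0.108,0,0,0]],
  ],
)

```text
clock: 22.05
position: [0.4982, -0.1711, 0.0952]
tool_rot: [3.141, 0.0, 0.138]
force: [0.0, -0.8, 0.4]
grip_width: -0.0001
finger_force: 0.0
```

>>> move_arm(
  moves=[
    [[0,0,-0.012,0,0,0,0],[0,0,-0.024,0,0,0,0],[0,0,-0.036,0,0,0,0],[0,0,-0.048,0,0,0,0],[0,0,-0.058,0,0,0,0]],
  ],
)

```text
clock: 22.55
position: [0.4898, -0.1122, 0.0952]
tool_rot: [3.141, -0.001, 0.14]
force: [0.6, -2.4, 1.4]
grip_width: -0.0001
finger_force: 1.0
```

>>> move_arm(
  moves=[
    [[0,0,-0.003,0,0,0,0],[0,0,-0.006,0,0,0,0],[0,0,-0.006,0,0,0,0]],
  ],
)

```text
clock: 22.85
position: [0.4888, -0.1073, 0.0947]
tool_rot: [-3.141, 0.0, 0.14]
force: [-1.8, 0.0, 0.1]
grip_width: -0.0004
finger_force: 0.0
```

>>> move_arm(
  moves=[
    [[0,0,-0.002,0,0,0,0],[0,0,-0.004,0,0,0,0],[0,0,-0.004,0,0,0,0]],
  ],
)

```text
clock: 23.15
position: [0.4884, -0.1057, 0.0948]
tool_rot: [3.139, -0.0, 0.137]
force: [2.7, -13.6, -2.7]
grip_width: -0.0
finger_force: 6.9
```

>>> move_arm(
  moves=[
    [[0,0,-0.002,0,0,0,0],[0,0,-0.003,0,0,0,0],[0,0,-0.003,0,0,0,0]],
  ],
)

```text
clock: 23.45
position: [0.4883, -0.1051, 0.095]
tool_rot: [3.137, -0.001, 0.135]
force: [5.4, -30.3, -6.3]
grip_width: -0.0001
finger_force: 14.8
```

Force spikes at the end stop, so the latch is home. I back off, rise, and check.

>>> move_arm(
  moves=[
    [[0,0,0.02,0,0,0,0],[0,0,0.03,0,0,0,0],[0,0,0.03,-0.05,0,0,0],[0,0,0.03,-0.1,0,0,0],[0,0,0.05,-0.15,0,0,0]],
  ],
)

```text
clock: 23.95
position: [0.4944, -0.1468, 0.2433]
tool_rot: [-3.14, 0.0, 0.142]
force: [0.9, -1.3, -0.5]
grip_width: 0.0001
finger_force: 0.0
```

>>> move_arm(
  moves=[
    [[0,0,0.02,0,0,0,0],[0,0,0.02,0,0,0,0],[0,0,0.02,0,0,0,0]],
  ],
)

```text
clock: 24.25
position: [0.4971, -0.1683, 0.2408]
tool_rot: [-3.141, 0.001, 0.139]
force: [-0.4, 0.1, -1.0]
grip_width: 0.0003
finger_force: 0.0
```

Run:
```python
from h import *
im=bot.grab_frame("wrist");p=bot.camera_params("wrist");s=bot.grab_frame("scene")
u=proj(p,[*(C0+RC.T@[-.105,.010]),.113]);print("tab home px",u,"start px",proj(p,[*(C0+RC.T@[-.105,-.036]),.113]))
both=np.vstack([cv2.resize(im,(480,300)),cv2.resize(s[120:260,200:424],(480,300))]);cv2.imwrite("pics/both2.png",both[:,:,::-1])
```

```text
tab home px [[229.89393302 195.17220419]] start px [[277.90467135 195.27816146]]
```

View pics/both2.png

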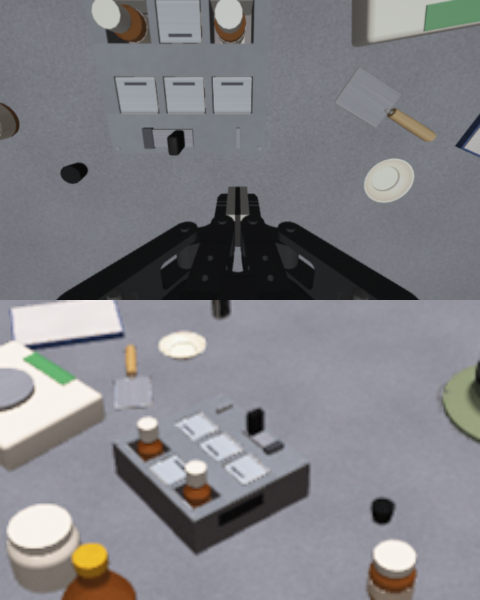

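The tab is at about (232,193) in full-frame pixels, against (230,195) predicted for fully home. The plate lies under its keeper, both bottles stand, and the bystanders in view look unmoved.

```bash
python3 -c "
from workcell import bot
print(bot.job_done())"
```

```text
the job is handed in; nothing more can be done
None
```

The job is handed in at about 24 s: one bottle stands in cell 4 and the other in cell 6, and the latch is pushed home against its stop; no verdict was returned.

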